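Seat the keyed burner spindle in the turntable hub

ROBOT

A 7-joint arm with a two-finger parallel gripper is mounted at the origin on the work surface. World frame = base frame: x ahead of the robot, y to its left, z up, the work surface at z = 0. Lengths are in m, angles in rad, forces in N, time in s.
With the tool pointing down it reaches from about 0.4 to 0.85 m from the base axis. Payload 10.4 kg.
Tool frame: the origin (TCP) lies midway between the tips of the shut fingers; the grasp point (between the pads) lies 19 mm behind it; z points along the fingers, y is the line along which they close (so a half turn about z gives the same grasp; the last joint's range is limited). The gripper opens to 87 mm and grips with 3 to 60 N. Pads are 19 mm wide; open, the fingers measure 117 mm over their backs; the gripper's body (75 mm by 190 mm) begins 51 mm behind the grasp point.
Start: joints at [-1.232, 0.332, -0.065, 1.46, 0.022, 1.35, -0.088], TCP at [0.221, 0.585, 0.223] pointing down, gripper open.
Joint ranges: [-2.6, 2.6], [-0.5, 2.12], [-1.47, 1.34], [0.16, 2.42], [-1.27, 4.41], [0.06, 2.06], [-2.6, 2.6]. Speed limits (rad/s): [2.22, 2.22, 2.79, 2.79, 3.14, 3.14, 3.14].

INTERFACE

Orientations are given as a unit quaternion [x, y, z, w].
In Python, from bench import sensors, eyes, order gives the robot as it stands.
- The arm moves only by the tool arm_command, never from a script. Its argument "steps" is a list of rows, each an object with "rot": the turn, a rotation vector about the world's x, y, z in degrees, a list of three; "slide": the shift along the world's x, y, z in m, a list of three; "grip": the opening, from 0 (shut) to 1 (fully open). A call has exactly 8 rows; each row shifts and turns the commanded pose from where the row before left it; what a row does not reach is not made up. A row lasts 1/8 s, in which the tool goes at most 62.5 mm and 10.7 degrees, less where a joint would pass 70% of its speed; a pose out of reach is approached as far as the arm can. A call with a gripper value outside its range is refused whole. The fingers move at their own pace and stop on an object; "newtons" is the grip in N (left out, the last holds). Time passes only in rows, so rows that do not move let the fingers close, or fill a call up. It gives the time, the measured TCP pose, the force, the opening and the grip force at its end, in the units of the state.
- sensors.read_state(): the state, without advancing time (a new reading comes with each control period).
- eyes.camera(name): name is "side" or "top"; returns a dict with "pixels" (480x640x3 uint8, red, green, blue), "intrinsics" (3x3 intrinsics, pixels), "pose" (4x4, takes a point from camera to world coordinates). Camera axes: x right, y down, z forward; pixel columns grow to the right and rows downward; lengths in m; the calibration is good to about 2 mm. A picture is of the moment at which its call begins. There is no depth.
- order.close_job(): hands the job in; it is judged then, once.
Trained networks look in a picture, given as the dict that the camera call returned (one of the last four; its "shot" number tells which), for a name from the list of things; names that differ only in an ending like _2 or _b are one class to them, and where a whole thing is asked for, a point or a joint stands for the part that bears it (a point fixed in the world has none). Each returns a list of dicts, best first, with "conf" (0 to 1); they miss things now and then, are a little off and sometimes report something else, mostly with a low value. They report only what shows in the picture. A call takes as long as a camera call. They do not tell look-alikes from the thing itself.
- eyes.look_for(name, picture): "bbox" ([left, top, right, bottom] in pixels, round what is visible of it).
The state is a dict: "time": time; "joint_positions": joint angles; "joint_vel": joint speeds; "joint_torque": joint torques, N m; "ee_pos": TCP position; "eef_rot": TCP orientation; "ft_force": force on the tool from outside, world axes, zero at the start; "torque": the same for the moment, N m; "width": finger opening in m; "grip_force": force on a finger pad.
Only numpy, scipy, OpenCV 4.12 (cv2) and the standard library are available. Lean on these libraries where they do the work, as an engineer would, in place of code of your own. Each camera call takes 0.05 s, during which the arm holds its last target. There are 200 camera calls.

TASK

Take the keyed burner spindle (the one with the square head and side thumbscrew) out of the wooden stand, put its nose into the turntable's hub and turn it until its key slips into the keyway; then push it fully home, flange flat on the hub, against the spring inside. Finish while still gripping the spindle and holding it pressed home, so that the grub screw can be tightened: the spring lifts it if you let go. Leave the other things on the bench where they are.

Things in the scene. Friction and masses are not known exactly. Their poses are not given: they have to be found in the camera images.
- spindle: Keyed burner spindle, 0.15 to 0.31 kg, upright in one of the stand's two wells. Origin on its axis at the underside of its flange, z up the axis. Flange 56 mm diameter, 8 mm thick (z 0 to 8 mm). Below it a steel shank 20 mm in diameter, 36 mm long, the last 9 mm tapering to 11 mm. x points to the key and the thumbscrew.
- spindle_head (a point): Middle of the spindle's square aluminium head, 31 mm above the spindle's origin; axes as the spindle. Head 30 mm (x) by 26 mm (y), from 8 to 52 mm above the origin, gripped across its y faces. A thumbscrew, 16 mm in diameter, stands out of its +x face to 33 mm from the axis; a 12 mm brass stub on top ends 64 mm above the origin.
- spindle_key (a point): Outer lower edge of the spindle's key, directly under the thumbscrew: at x = 17 mm, z = -22 mm from the spindle's origin. The key is 8 mm wide and runs from there up to the flange, so the lowest 14 mm of the shank are plain round nose.
- stand: Wooden stand, fixed, 75 mm (x) by 210 mm (y) by 48 mm high; origin at the centre of its underside. Two square wells, 38 mm wide, through to the bench, at y = -60 and +60 mm. One spindle hangs in each, its flange lying on the stand's top; which is where varies.
- turntable: Turntable on a lowered lab jack, fixed, cannot turn. Origin at the centre of the jack's underside on the bench; z up. Jack plates 150 by 150 mm; grey disc 156 mm in diameter, top at z = 75 mm, with a raised index lug (30 by 14 mm, 10 mm high) on its +x side 37 to 67 mm from the axis; central steel hub about 60 mm in diameter, its flat top at z = 120 mm.
- hub_mouth (a point): Centre of the hub's bore at its top face; axes as the turntable. Vertical bore 22 mm in diameter with one keyway, 11 mm wide, out to 19 mm from the axis, full depth. It points up to 35 degrees either side of the turntable's +x (the lug); its exact angle varies and is not reported: see or feel it. A key landing beside it stops the spindle with its origin 22 mm above here.
- hub_stop (a point): Top of the sprung ejector inside the bore at rest, 22 mm below the hub's top face: the nose meets it when the spindle's origin is 14 mm above the mouth. It pushes back with 5 N at first and 10 N with the spindle home, that is, its flange flat on the hub (spindle origin at the mouth).
- plain_spindle: Bystander: a plain spindle without key in the stand's other well, same flange and shank, but a round head 26 mm in diameter, no thumbscrew, 56 mm tall above the flange's underside (its origin).
- bung: Bystander: cork bung, 40 mm wide, 32 mm high.
- tweezers: Bystander: steel tweezers lying along their x, 120 mm long, 6 mm high.
- bowl: Bystander: steel bowl, 140 mm wide, 55 mm high.
- flask: Bystander: conical glass flask, 80 mm wide, 103 mm high.
- screwdriver: Bystander: screwdriver lying along its x.
- paddle: Bystander: black carving paddle with wooden handle, lying along its x, 250 mm long.
- wrench: Bystander: wrench lying along its x.
Not all that is in view belongs to the job. Leave any turquoise look-alike of the spindle alone.

How it is judged:
By the outcome, as a careful person would: the job done as asked, in the order asked, and still so for the second after the job is handed in, while the arm keeps its last pose, push and grip.
It also fails if it takes over 45 s, if anything falls off the work surface, if the arm or the gripper's body presses on something with over 40 N, if the wrist force passes 120 N, or if a joint passes its speed limit or range.

## Working session

There is one attempt and no reset: what is moved stays moved. The work goes in short steps, Python scripts to look and compute and a tool call to move; the robot and the scene stay as the last step left them, time stands still between calls to the robot, and variables do not carry over. Pictures are saved under pics/ and viewed, at most 10 in all, crops included, and the job is handed in when it is done.

Besides the shell and the picture viewer there is one more tool, called after "Request:" as name(argument=value, ...) on one line, values as JSON. arm_command: Moves the arm, as the interface text tells. Its arguments: {"type":"object","properties":{"steps":{"type":"array","items":{"type":"object","properties":{"rot":{"type":"array","items":{"type":"number"}},"slide":{"type":"array","items":{"type":"number"}},"grip":{"type":"number"}}}},"newtons":{"type":"number"}},"required":["steps"]}

```bash
mkdir -p pics; ls
cat > h.py <<'E'
import numpy as np, cv2
from bench import sensors, eyes, order
def save(p,n,crop=None,s=1):
    im=p["pixels"]
    if crop: im=im[crop[1]:crop[3],crop[0]:crop[2]]
    im=cv2.resize(im,None,fx=s,fy=s,interpolation=cv2.INTER_CUBIC)
    cv2.imwrite("pics/"+n,cv2.cvtColor(im,cv2.COLOR_RGB2BGR))
def ray(p,u,v):
    T=np.array(p["pose"]);d=np.linalg.inv(p["intrinsics"])@[u,v,1]
    return T[:3,3],T[:3,:3]@d
def at_z(p,u,v,z):
    o,d=ray(p,u,v);return o+d*(z-o[2])/d[2]
def proj(p,X):
    T=np.array(p["pose"]);c=T[:3,:3].T@(np.array(X)-T[:3,3]);q=np.array(p["intrinsics"])@c
    return q[:2]/q[2]
E
python3 - <<'E'
from h import *
s=sensors.read_state()
print({k:np.round(v,3).tolist() for k,v in s.items()})
for n in("top","side"):
    p=eyes.camera(n); save(p,n+"0.png"); print(n,np.round(p["pose"],3).tolist(),np.round(p["intrinsics"],1).tolist())
    for t in("spindle","stand","turntable","plain_spindle","hub_mouth"):
        try: print(t,[(np.round(r["bbox"]).tolist(),round(r["conf"],2)) for r in eyes.look_for(t,p)])
        except Exception as e: print(t,e)
E
```

```text
pics
{'time': 0.0, 'joint_positions': [-1.232, 0.333, -0.065, 1.461, 0.022, 1.35, -0.089], 'joint_vel': [0.001, -0.002, -0.001, 0.0, 0.001, -0.0, 0.0], 'joint_torque': [-0.001, -62.327, 0.024, -38.989, -0.061, 0.04, 0.0], 'ee_pos': [0.221, 0.584, 0.222], 'eef_rot': [0.18, 0.984, -0.001, -0.0], 'ft_force': [-0.885, -0.46, 0.041], 'torque': [0.033, -0.057, 0.007], 'grip_force': 0.0, 'width': 0.087}
top [[0.002, -0.985, 0.175, 0.385], [-1.0, 0.001, 0.017, -0.007], [-0.017, -0.175, -0.984, 1.255], [0.0, 0.0, 0.0, 1.0]] [[452.3, 0.0, 316.5], [0.0, 452.3, 232.7], [0.0, 0.0, 1.0]]
spindle [([426.0, 284.0, 453.0, 311.0], 0.92), ([405.0, 228.0, 430.0, 256.0], 0.64)]
stand [([354.0, 230.0, 436.0, 271.0], 0.96)]
turntable [([205.0, 229.0, 280.0, 302.0], 0.88)]
plain_spindle [([363.0, 240.0, 382.0, 262.0], 0.68)]
hub_mouth [([209.0, 231.0, 280.0, 302.0], 0.69)]
side [[-0.959, -0.226, 0.171, 0.404], [-0.283, 0.719, -0.635, 0.736], [0.02, -0.657, -0.753, 0.964], [0.0, 0.0, 0.0, 1.0]] [[519.9, 0.0, 330.5], [0.0, 519.9, 240.7], [0.0, 0.0, 1.0]]
spindle [([416.0, 166.0, 442.0, 194.0], 0.83), ([358.0, 164.0, 383.0, 189.0], 0.78), ([264.0, 421.0, 369.0, 480.0], 0.5)]
stand [([350.0, 174.0, 381.0, 249.0], 0.96)]
turntable [([307.0, 301.0, 390.0, 389.0], 0.97)]
plain_spindle [([354.0, 195.0, 379.0, 226.0], 0.88)]
hub_mouth [([308.0, 299.0, 393.0, 388.0], 0.89)]
```

View pics/top0.png

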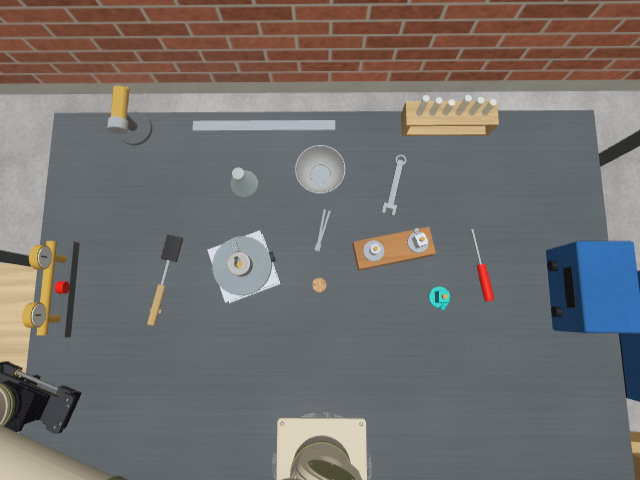

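View pics/side0.png

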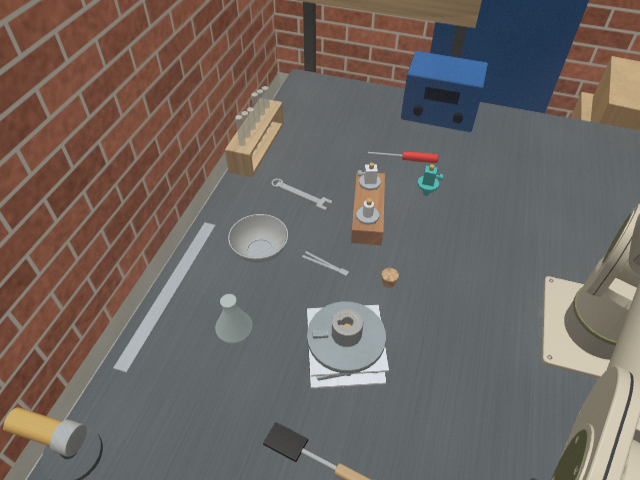

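The top view shows three candidates. The keyed spindle is in the stand's right well at (419,240), grey with a square head and side thumbscrew. The plain round spindle is at (374,250), and the turquoise look-alike is on the bench at (440,297). In the side view these are at (370,175), (368,210) and (429,178). The grey square-headed one fits; I'll confirm it and find the keyway in one composite crop.

Run:
```python
from h import *
t=eyes.camera("top"); s=eyes.camera("side")
def c(p,x,y,w=100,h=75):
    return cv2.resize(p["pixels"][y:y+h,x:x+w],(400,300),interpolation=cv2.INTER_CUBIC)
# left: top, right: side ; windows half-size for x4 / x5
def win(p,cx,cy,w,h): 
    x,y=int(cx-w/2),int(cy-h/2); return c(p,x,y,w,h)
a=np.vstack([np.hstack([win(t,412,243,60,45),win(s,370,185,60,45)]),np.hstack([win(t,244,264,80,60),win(s,344,333,80,60)])])
cv2.imwrite("pics/comp.png",cv2.cvtColor(a,cv2.COLOR_RGB2BGR))
```

```text
(no output)
```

View pics/comp.png

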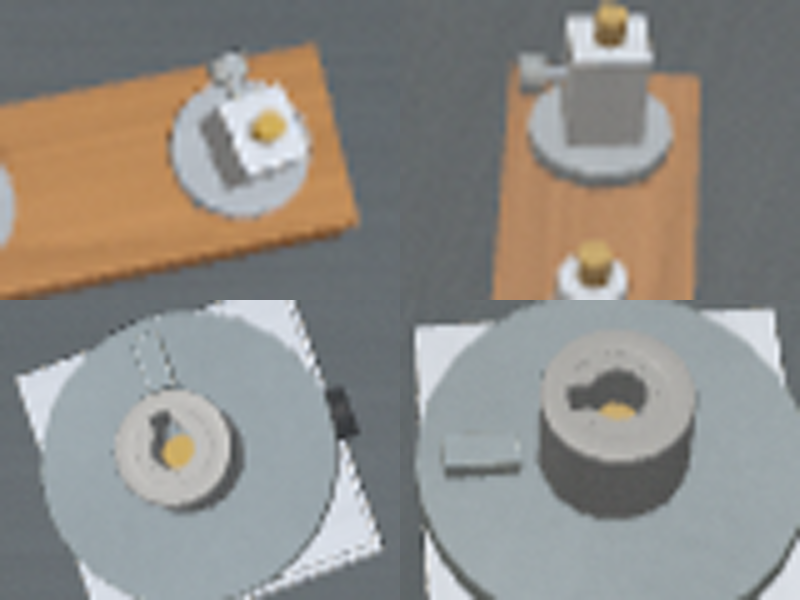

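The crop confirms it: the grey spindle at top px (418,242) has a square head with its thumbscrew pointing up-image. The keyway shows in the hub top at about (239,264), pointing near the lug. I'll rectify these onto world planes to measure them.

```bash
cat >> h.py <<'E'
def rect(p,cx,cy,z,half=.04,n=400):
    # world patch: image right = -y, image up = +x ; scale n/(2 half)
    w=np.array([[cx+half,cy+half],[cx+half,cy-half],[cx-half,cy-half],[cx-half,cy+half]])
    src=np.float32([proj(p,[a,b,z]) for a,b in w]); dst=np.float32([[0,0],[n,0],[n,n],[0,n]])-.5
    M=cv2.getPerspectiveTransform(src,dst)
    im=cv2.warpPerspective(p["pixels"],M,(n,n),flags=cv2.INTER_CUBIC)
    cv2.line(im,(n//2-6,n//2),(n//2+6,n//2),(255,0,0),1);cv2.line(im,(n//2,n//2-6),(n//2,n//2+6),(255,0,0),1)
    return im
E
python3 - <<'E'
from h import *
t=eyes.camera("top"); s=eyes.camera("side")
print("hub",at_z(t,238.8,263.6,.12),at_z(s,347.4,322.2,.12))
print("lug",at_z(t,234.4,246,.085))
print("sp",at_z(t,418.15,242.05,.056),at_z(s,370,181.9,.056))
print("thumb",at_z(t,416.5,229.75,.079),at_z(s,359.5,172.5,.079))
h=(at_z(t,238.8,263.6,.12)+at_z(s,347.4,322.2,.12))/2
c=(at_z(t,418.15,242.05,.056)+at_z(s,370,181.9,.056))/2
print(h,c)
a=np.vstack([np.hstack([rect(t,c[0],c[1],.1,.05,300),rect(s,c[0],c[1],.1,.05,300)]),np.hstack([rect(t,h[0],h[1],.12,.04,300),rect(s,h[0],h[1],.12,.04,300)])])
cv2.imwrite("pics/rect.png",cv2.cvtColor(a,cv2.COLOR_RGB2BGR))
E
```

```text
hub [0.50792896 0.20903501 0.12      ] [0.50724934 0.21217362 0.12      ]
lug [0.55800595 0.2287428  0.085     ]
sp [ 0.57270352 -0.2576036   0.056     ] [ 0.57005331 -0.25226489  0.056     ]
thumb [ 0.60188623 -0.24967677  0.079     ] [ 0.59978328 -0.25350723  0.079     ]
[0.50758915 0.21060432 0.12      ] [ 0.57137841 -0.25493424  0.056     ]
```

View pics/rect.png

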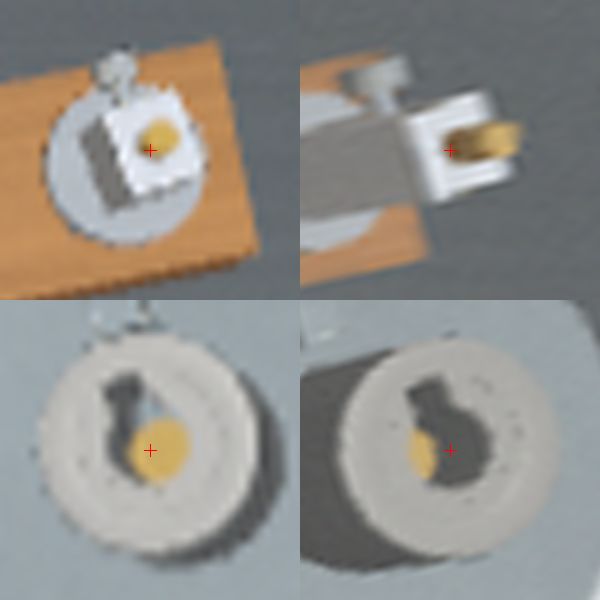

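Request:
arm_command(steps=[{"slide": [0.04, -0.045, 0.004], "rot": [0, 0, 3], "grip": 1}, {"slide": [0.04, -0.045, 0.004], "rot": [0, 0, 3], "grip": 1}, {"slide": [0.04, -0.045, 0.004], "rot": [0, 0, 3], "grip": 1}, {"slide": [0.04, -0.045, 0.004], "rot": [0, 0, 3], "grip": 1}, {"slide": [0.04, -0.045, 0.004], "rot": [0, 0, 3], "grip": 1}, {"slide": [0.04, -0.045, 0.004], "rot": [0, 0, 3], "grip": 1}, {"slide": [0.04, -0.045, 0.004], "rot": [0, 0, 3], "grip": 1}, {"slide": [0.04, -0.045, 0.004], "rot": [0, 0, 3], "grip": 1}], newtons=50)

```text
time: 1.8
ee_pos: [0.5423, 0.223, 0.255]
eef_rot: [-0.03, 1.0, 0.0, 0.0]
ft_force: [0.0, 0.2, -1.5]
width: 0.087
grip_force: 0.0
```

Request:
arm_command(steps=[{"slide": [0.0037, -0.06, 0], "rot": [0, 0, 1.7], "grip": 1}, {"slide": [0.0037, -0.06, 0], "rot": [0, 0, 1.7], "grip": 1}, {"slide": [0.0037, -0.06, 0], "rot": [0, 0, 1.7], "grip": 1}, {"slide": [0.0037, -0.06, 0], "rot": [0, 0, 1.7], "grip": 1}, {"slide": [0.0037, -0.06, 0], "rot": [0, 0, 1.7], "grip": 1}, {"slide": [0.0037, -0.06, -0.015], "rot": [0, 0, 1.7], "grip": 1}, {"slide": [0.0037, -0.06, -0.02], "rot": [0, 0, 1.7], "grip": 0.8}, {"slide": [0.0037, -0.06, -0.02], "rot": [0, 0, 1.7], "grip": 0.8}])

```text
time: 2.8
ee_pos: [0.5709, -0.2555, 0.1999]
eef_rot: [-0.148, 0.989, -0.0, 0.0]
ft_force: [0.8, 0.6, -0.2]
width: 0.0746
grip_force: 0.0
```

Run:
```python
from h import *
s=sensors.read_state(); print(s["ee_pos"],s["eef_rot"],s["joint_positions"])
p=eyes.camera("side"); t=eyes.camera("top")
print(proj(p,s["ee_pos"]))
a=np.hstack([cv2.resize(q["pixels"][y:y+75,x:x+50],(400,600),interpolation=cv2.INTER_CUBIC) for q,x,y in((p,345,130),(t,393,205))])
for k,(q,x,y) in enumerate(((p,345,130),(t,393,205))):
    u=(proj(q,s["ee_pos"])-[x,y])*8; cv2.circle(a,(int(u[0])+400*k,int(u[1])),4,(255,0,0),-1)
cv2.imwrite("pics/ab.png",cv2.cvtColor(a,cv2.COLOR_RGB2BGR))
```

```text
[ 0.57089443 -0.25546049  0.19986845] [-1.47522748e-01  9.89058550e-01 -1.65619286e-05  4.73260118e-04] [-0.02681021  0.36431512  0.48426359  1.51663089 -0.17340344  1.30253911
  2.34320775]
[374.66536895 135.93426794]
```

View pics/ab.png

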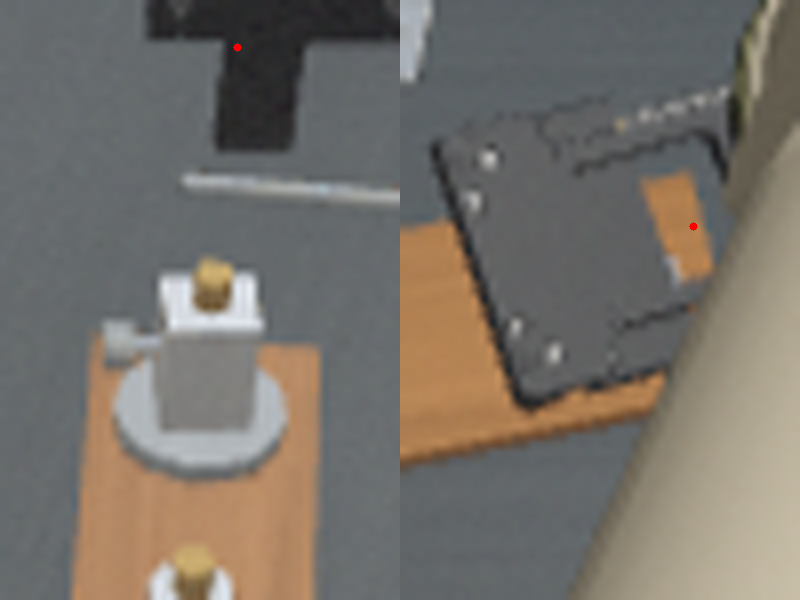

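The side panel shows the open finger above the square head (crop (210,300)), which is aligned. I'll go down so the tips end 14 mm above the flange underside, then close.

Request:
arm_command(steps=[{"slide": [0.001, -0.001, -0.03], "grip": 0.8}, {"slide": [0, 0, -0.03], "grip": 0.8}, {"slide": [0, 0, -0.03], "grip": 0.8}, {"slide": [0, 0, -0.03], "grip": 0.8}, {"slide": [0, 0, -0.018], "grip": 0.8}, {"grip": 0.8}, {"grip": 0.3}, {"grip": 0.3}])

```text
schema error: expected keys rot, slide, grip
```

Request:
arm_command(steps=[{"grip": 0}, {"grip": 0}, {"grip": 0}, {"grip": 0}, {"grip": 0}, {"grip": 0}, {"grip": 0}, {"grip": 0}], newtons=50)

```text
schema error: expected keys rot, slide, grip
```

Request:
arm_command(steps=[{"slide": [0.001, -0.001, -0.03], "rot": [0, 0, 0], "grip": 0.8}, {"slide": [0, 0, -0.03], "rot": [0, 0, 0], "grip": 0.8}, {"slide": [0, 0, -0.03], "rot": [0, 0, 0], "grip": 0.8}, {"slide": [0, 0, -0.03], "rot": [0, 0, 0], "grip": 0.8}, {"slide": [0, 0, -0.018], "rot": [0, 0, 0], "grip": 0.8}, {"slide": [0, 0, 0], "rot": [0, 0, 0], "grip": 0.8}, {"slide": [0, 0, 0], "rot": [0, 0, 0], "grip": 0.4}, {"slide": [0, 0, 0], "rot": [0, 0, 0], "grip": 0.4}])

```text
time: 3.9
ee_pos: [0.5724, -0.2551, 0.0634]
eef_rot: [-0.147, 0.989, -0.0, 0.001]
ft_force: [0.7, -0.4, 0.2]
width: 0.0568
grip_force: 0.0
```

Request:
arm_command(steps=[{"slide": [0, 0, 0], "rot": [0, 0, 0], "grip": 0}, {"slide": [0, 0, 0], "rot": [0, 0, 0], "grip": 0}, {"slide": [0, 0, 0], "rot": [0, 0, 0], "grip": 0}, {"slide": [0, 0, 0], "rot": [0, 0, 0], "grip": 0}, {"slide": [0, 0, 0], "rot": [0, 0, 0], "grip": 0}, {"slide": [0, 0, 0], "rot": [0, 0, 0], "grip": 0}, {"slide": [0, 0, 0], "rot": [0, 0, 0], "grip": 0}, {"slide": [0, 0, 0], "rot": [0, 0, 0], "grip": 0}], newtons=50)

```text
time: 4.9
ee_pos: [0.5718, -0.2552, 0.0623]
eef_rot: [-0.147, 0.989, -0.0, 0.0]
ft_force: [-0.2, -3.4, 3.8]
width: 0.0257
grip_force: 50.0
```

Request:
arm_command(steps=[{"slide": [0, 0, 0.03], "rot": [0, 0, 0], "grip": 0}, {"slide": [0, 0, 0.05], "rot": [0, 0, 0], "grip": 0}, {"slide": [0, 0, 0.05], "rot": [0, 0, 0], "grip": 0}, {"slide": [0, 0.02, 0.05], "rot": [0, 0, 0], "grip": 0}, {"slide": [-0.006, 0.05, 0.02], "rot": [0, 0, -1], "grip": 0}, {"slide": [-0.007, 0.055, 0], "rot": [0, 0, -1], "grip": 0}, {"slide": [-0.008, 0.055, 0], "rot": [0, 0, -1], "grip": 0}, {"slide": [-0.008, 0.055, 0], "rot": [0, 0, -1], "grip": 0}])

```text
time: 5.9
ee_pos: [0.5416, -0.0173, 0.2615]
eef_rot: [-0.112, 0.994, 0.0, -0.001]
ft_force: [1.1, -0.0, -0.9]
width: 0.0258
grip_force: 50.0
```

Request:
arm_command(steps=[{"slide": [-0.008, 0.055, 0], "rot": [0, 0, -1], "grip": 0}, {"slide": [-0.008, 0.055, 0], "rot": [0, 0, -1], "grip": 0}, {"slide": [-0.008, 0.055, 0], "rot": [0, 0, -1], "grip": 0}, {"slide": [-0.008, 0.055, 0], "rot": [0, 0, -1], "grip": 0}, {"slide": [-0.009, 0.011, -0.01], "rot": [0, 0, -1], "grip": 0}, {"slide": [0, 0, -0.02], "rot": [0, 0, 0], "grip": 0}, {"slide": [0, 0, -0.02], "rot": [0, 0, 0], "grip": 0}, {"slide": [0, 0, 0], "rot": [0, 0, 0], "grip": 0}])

```text
time: 6.9
ee_pos: [0.5001, 0.2111, 0.2102]
eef_rot: [-0.069, 0.998, -0.001, -0.002]
ft_force: [-0.4, -0.3, -1.5]
width: 0.0258
grip_force: 50.0
```

Run:
```python
from h import *
s=sensors.read_state(); e=s["ee_pos"]; print(e,s["eef_rot"],s["joint_positions"],s["ft_force"],s["width"])
p=eyes.camera("side"); t=eyes.camera("top")
W=[(p,300,250),(t,215,225)]
a=np.hstack([cv2.resize(q["pixels"][y:y+120,x:x+80],(400,600),interpolation=cv2.INTER_CUBIC) for q,x,y in W])
for k,(q,x,y) in enumerate(W):
  for X,c in((e,(255,0,0)),(e-[0,0,.014],(0,255,0)),(e-[0,0,.05],(0,0,255)),([.5087,.2109,.12],(255,0,255))):
    u=(proj(q,X)-[x,y])*5+2; cv2.circle(a,(int(u[0])+400*k,int(u[1])),3,c,-1)
cv2.imwrite("pics/hub.png",cv2.cvtColor(a,cv2.COLOR_RGB2BGR))
```

```text
[0.50012579 0.21106268 0.21016875] [-6.89608924e-02  9.97616887e-01 -6.74616591e-04 -2.11823465e-03] [-0.64507333  0.15846501  0.1805399   1.70429717 -0.02994284  1.2859153
  1.25062444] [-0.4223696  -0.28160583 -1.54717246] 0.025754105639194624
```

View pics/hub.png

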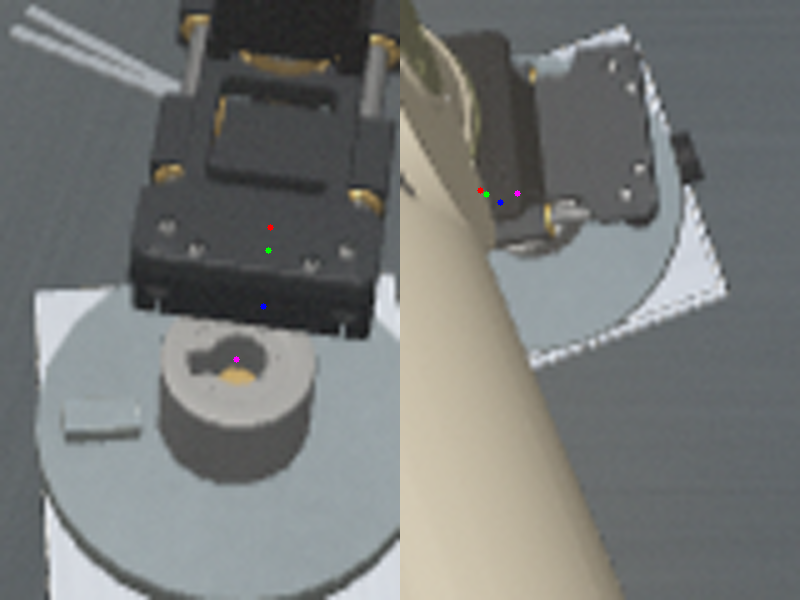

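The magenta bore mark sits on the visible bore, so the hub estimate holds. The hand hides the nose, so I'll correct x by +8.5 mm and go in by feel.

Request:
arm_command(steps=[{"slide": [0.0085, 0, 0], "rot": [0, 0, 0], "grip": 0}, {"slide": [0, 0, -0.02], "rot": [0, 0, 0], "grip": 0}, {"slide": [0, 0, -0.015], "rot": [0, 0, 0], "grip": 0}, {"slide": [0, 0, -0.005], "rot": [0, 0, 0], "grip": 0}, {"slide": [0, 0, -0.003], "rot": [0, 0, 0], "grip": 0}, {"slide": [0, 0, -0.003], "rot": [0, 0, 0], "grip": 0}, {"slide": [0, 0, 0], "rot": [0, 0, 0], "grip": 0}, {"slide": [0, 0, 0], "rot": [0, 0, 0], "grip": 0}])

```text
time: 8.0
ee_pos: [0.5104, 0.2113, 0.1664]
eef_rot: [-0.069, 0.998, 0.0, 0.0]
ft_force: [-0.3, -0.3, -2.1]
width: 0.0254
grip_force: 50.0
```

Request:
arm_command(steps=[{"slide": [-0.0015, 0, 0], "rot": [0, 0, 0], "grip": 0}, {"slide": [0, 0, -0.002], "rot": [0, 0, 0], "grip": 0}, {"slide": [0, 0, -0.002], "rot": [0, 0, 0], "grip": 0}, {"slide": [0, 0, -0.001], "rot": [0, 0, 0], "grip": 0}, {"slide": [0, 0, -0.001], "rot": [0, 0, 0], "grip": 0}, {"slide": [0, 0, 0], "rot": [0, 0, 0], "grip": 0}, {"slide": [0, 0, 0], "rot": [0, 0, 0], "grip": 0}, {"slide": [0, 0, 0], "rot": [0, 0, 0], "grip": 0}])

```text
time: 9.0
ee_pos: [0.5087, 0.2108, 0.16]
eef_rot: [-0.068, 0.998, -0.0, -0.0]
ft_force: [0.5, -3.4, -2.6]
width: 0.0256
grip_force: 50.0
```

Request:
arm_command(steps=[{"slide": [0, -0.0008, 0], "rot": [0, 0, 0], "grip": 0}, {"slide": [0, 0, -0.001], "rot": [0, 0, 0], "grip": 0}, {"slide": [0, 0, -0.001], "rot": [0, 0, 0], "grip": 0}, {"slide": [0, 0, -0.001], "rot": [0, 0, 0], "grip": 0}, {"slide": [0, 0, -0.001], "rot": [0, 0, 0], "grip": 0}, {"slide": [0, 0, 0], "rot": [0, 0, 0], "grip": 0}, {"slide": [0, 0, 0], "rot": [0, 0, 0], "grip": 0}, {"slide": [0, 0, 0], "rot": [0, 0, 0], "grip": 0}])

```text
time: 10.0
ee_pos: [0.5087, 0.2104, 0.1562]
eef_rot: [-0.069, 0.998, 0.0, 0.0]
ft_force: [-0.7, -2.2, 0.6]
width: 0.0256
grip_force: 50.0
```

Request:
arm_command(steps=[{"slide": [0, -0.0004, -0.0005], "rot": [0, 0, 0], "grip": 0}, {"slide": [0, 0, 0], "rot": [0, 0, 2], "grip": 0}, {"slide": [0, 0, 0], "rot": [0, 0, 2], "grip": 0}, {"slide": [0, 0, 0], "rot": [0, 0, 2], "grip": 0}, {"slide": [0, 0, 0], "rot": [0, 0, 2], "grip": 0}, {"slide": [0, 0, 0], "rot": [0, 0, 0], "grip": 0}, {"slide": [0, 0, 0], "rot": [0, 0, 0], "grip": 0}, {"slide": [0, 0, 0], "rot": [0, 0, 0], "grip": 0}])

```text
time: 11.0
ee_pos: [0.5083, 0.2104, 0.1552]
eef_rot: [-0.138, 0.99, 0.0, -0.0]
ft_force: [-0.0, 0.4, -0.9]
width: 0.0256
grip_force: 50.0
```

Request:
arm_command(steps=[{"slide": [0, 0, 0], "rot": [0, 0, 2], "grip": 0}, {"slide": [0, 0, 0], "rot": [0, 0, 2], "grip": 0}, {"slide": [0, 0, 0], "rot": [0, 0, 2], "grip": 0}, {"slide": [0, 0, -0.001], "rot": [0, 0, 0], "grip": 0}, {"slide": [0, 0, -0.001], "rot": [0, 0, 0], "grip": 0}, {"slide": [0, 0, -0.001], "rot": [0, 0, 0], "grip": 0}, {"slide": [0, 0, 0], "rot": [0, 0, 0], "grip": 0}, {"slide": [0, 0, 0], "rot": [0, 0, 0], "grip": 0}])

```text
time: 12.0
ee_pos: [0.5087, 0.21, 0.1526]
eef_rot: [-0.19, 0.982, 0.0, -0.0]
ft_force: [-0.2, -0.0, -1.2]
width: 0.026
grip_force: 50.0
```

No resistance 3.5 mm below the landing height, so the key looks to be in the keyway. I'll go on down towards the ejector (expected at TCP z of about 0.148).

Request:
arm_command(steps=[{"slide": [0, 0, -0.001], "rot": [0, 0, 0], "grip": 0}, {"slide": [0, 0, -0.001], "rot": [0, 0, 0], "grip": 0}, {"slide": [0, 0, -0.001], "rot": [0, 0, 0], "grip": 0}, {"slide": [0, 0, -0.001], "rot": [0, 0, 0], "grip": 0}, {"slide": [0, 0, -0.001], "rot": [0, 0, 0], "grip": 0}, {"slide": [0, 0, -0.001], "rot": [0, 0, 0], "grip": 0}, {"slide": [0, 0, -0.001], "rot": [0, 0, 0], "grip": 0}, {"slide": [0, 0, 0], "rot": [0, 0, 0], "grip": 0}])

```text
time: 13.0
ee_pos: [0.5088, 0.21, 0.1458]
eef_rot: [-0.19, 0.982, 0.0, 0.0]
ft_force: [-1.6, -0.6, 3.7]
width: 0.026
grip_force: 50.0
```

Request:
arm_command(steps=[{"slide": [0, 0, -0.002], "rot": [0, 0, 0], "grip": 0}, {"slide": [0, 0, -0.002], "rot": [0, 0, 0], "grip": 0}, {"slide": [0, 0, -0.002], "rot": [0, 0, 0], "grip": 0}, {"slide": [0, 0, -0.002], "rot": [0, 0, 0], "grip": 0}, {"slide": [0, 0, -0.001], "rot": [0, 0, 0], "grip": 0}, {"slide": [0, 0, -0.001], "rot": [0, 0, 0], "grip": 0}, {"slide": [0, 0, 0], "rot": [0, 0, 0], "grip": 0}, {"slide": [0, 0, 0], "rot": [0, 0, 0], "grip": 0}], newtons=58)

```text
time: 14.0
ee_pos: [0.5089, 0.21, 0.1359]
eef_rot: [-0.19, 0.982, 0.0, 0.0]
ft_force: [-3.7, -2.0, 7.3]
width: 0.0258
grip_force: 58.0
```

Request:
arm_command(steps=[{"slide": [-0.0005, -0.0003, 0], "rot": [0, 0, 0], "grip": 0}, {"slide": [0, 0, -0.0005], "rot": [0, 0, 0], "grip": 0}, {"slide": [0, 0, -0.0005], "rot": [0, 0, 0], "grip": 0}, {"slide": [0, 0, -0.0005], "rot": [0, 0, 0], "grip": 0}, {"slide": [0, 0, -0.0005], "rot": [0, 0, 0], "grip": 0}, {"slide": [0, 0, -0.0005], "rot": [0, 0, 0], "grip": 0}, {"slide": [0, 0, 0], "rot": [0, 0, 0], "grip": 0}, {"slide": [0, 0, 0], "rot": [0, 0, 0], "grip": 0}])

```text
time: 15.0
ee_pos: [0.5087, 0.21, 0.1342]
eef_rot: [-0.19, 0.982, 0.0, 0.001]
ft_force: [-3.8, -1.4, 13.0]
width: 0.0255
grip_force: 58.0
```

Request:
arm_command(steps=[{"slide": [-0.0005, 0, 0], "rot": [0, 0, 0], "grip": 0}, {"slide": [0, 0, -0.0005], "rot": [0, 0, 0], "grip": 0}, {"slide": [0, 0, -0.0005], "rot": [0, 0, 0], "grip": 0}, {"slide": [0, 0, -0.0005], "rot": [0, 0, 0], "grip": 0}, {"slide": [0, 0, 0], "rot": [0, 0, 0], "grip": 0}, {"slide": [0, 0, 0], "rot": [0, 0, 0], "grip": 0}, {"slide": [0, 0, 0], "rot": [0, 0, 0], "grip": 0}, {"slide": [0, 0, 0], "rot": [0, 0, 0], "grip": 0}])

```text
time: 16.0
ee_pos: [0.5087, 0.21, 0.1342]
eef_rot: [-0.19, 0.982, 0.001, 0.001]
ft_force: [-6.9, -4.5, 24.8]
width: 0.0254
grip_force: 58.0
```

Run:
```python
from h import *
s=sensors.read_state(); print(s["ee_pos"],s["ft_force"],s["torque"])
p=eyes.camera("side"); save(p,"home.png",(290,230,400,400),3.5)
```

```text
[0.50872681 0.21003915 0.13419338] [-6.93950828 -4.46389265 24.78934601] [-0.91484634  1.90740414  0.00708194]
```

View pics/home.png

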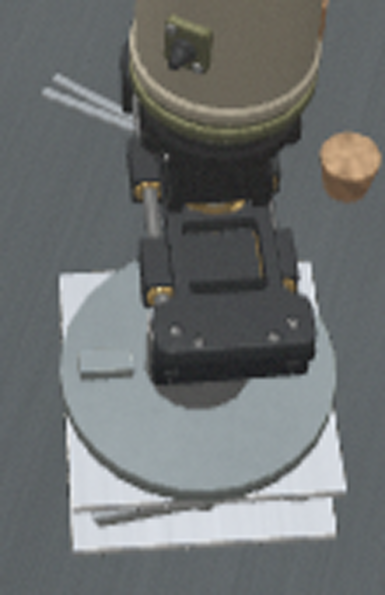

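The hand stops hard at z = 0.1342. The grasp sits 14.3 mm above the spindle's origin, so the origin is at 0.120, on the hub top. It is steady with 25 N of push and a 58 N grip, and the picture shows the hand right down on the hub at crop (230,360).

```bash
python3 -c "
from bench import order
print(order.close_job())"
```

```text
the job is handed in; nothing more can be done
None
```

The keyed spindle is in the hub with its key in the keyway, pressed fully home and still gripped (25 N push, 58 N grip); the job was handed in at about 16 s, and I steered clear of everything else on the bench.

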